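# Hang up the scoop and hold the ingredient bin open for refilling

## Task

The ingredient bin is about to be refilled. Hang its scoop by the eye on the free hook in the middle of the utensil rail and let it hang freely; only then raise the bin's self-closing lid, without throwing it back against its stop, and hold it open at 50 degrees (within 5 degrees) so that a colleague can pour: your program finishes while the gripper is still holding the lid there. Do not disturb the glazed hearts or the other things standing about.

Things in the scene. Friction and masses are not known exactly. Their poses are not given: they have to be found in the camera images.
- lid (a joint): opening angle of the bin's orange lid, rad: 0 shut, growing as its front edge rises; 50 degrees is 0.873. It stops at 1.25 (72 degrees), short of upright, so it falls shut by its own weight from any angle when let go (hinge nearly free; lid 0.26 to 0.5 kg).
- bin: white ingredient bin, fixed: 270 (x) by 210 (y) by 160 mm high, origin at the centre of its underside, front towards -x, z up. The lid's hinge line lies along y at x = 74 mm, 164 mm up.
- lid_hinge (a point): middle of the lid's hinge line. The frame turns with the lid: y along the hinge; with the lid shut x points from the lid's front edge to the hinge (away from the robot, bar the bin's yaw), z up; opening turns it about +y. The lid is a flat orange plate 6 mm thick, 226 mm wide, reaching 222 mm from the hinge along -x, with a 16 mm skirt turned down at the front edge.
- lid_handle (a point): middle of the lid's steel handle bar (10 mm round, 118 mm long, along the lid's y, on two 8 mm posts 110 mm apart); in the lid's frame at x = -180 mm, z = +42 mm from the hinge (39 mm above the lid's face). Axes as lid_hinge. Gripped across by the fingers, the bar can turn between them as the lid rises.
- scoop_grip (a point): loose aluminium scoop, about 0.12 kg: middle of its black handle (16 mm wide along y, 14 mm high along z; 32 mm back along -x stands the bowl's back wall, 52 mm ahead the eye begins). x points along the handle to the eye, z up out of the bowl. 30 mm up when lying. Bowl 100 long, 60 wide, 46 mm high; centre of mass about 50 mm back along -x.
- scoop_eye (a point): centre of the steel eye at the end of the scoop's handle, 66 mm from scoop_grip along x: a ring of 6 mm wire in the scoop's x-y plane, 22 mm clear inside, 34 mm outside. Axes as the scoop (hanging: x up). Let go on the hook, the scoop swings for a few seconds.
- hook_tip (a point): top of the upright tip of the free hook, the middle one of three on the utensil rail; 6 mm wire, 284 mm above the table. The tip rises 26 mm above the wire's level bottom. x points from the tip back to the rail (away from the robot, bar the rack's yaw), z up; the hook's shank stands 40 mm from the tip along x, the rail (12 mm bar along y, 310 mm up) 50 mm along x.
- hook_seat (a point): where an eye rests in the free hook: top of the wire, mid-way along its level bottom, 258 mm above the table, 20 mm from the tip along x. Axes as hook_tip. A whisk and a spatula, at most 24 mm to each side of their hooks, hang 115 mm either side of the rack's middle; the free hook is within 30 mm of that middle.
- board: fixed wooden drying board 460 (x) by 105 (y) by 16 mm high with three hearts and a cutter on it; origin at the centre of its underside.
- heart0_mid (a point): centre of a loose red glazed heart, 85 mm wide, 13 mm thick, on the board; leave alone.
- heart1_mid (a point): centre of the second such heart; leave alone.
- heart2_mid (a point): centre of the third such heart; leave alone.
- cutter_mid (a point): centre of a loose heart-shaped steel cutter, 85 mm wide, 25 mm high, on the board; leave alone.
- cup_mid (a point): centre of a loose green measuring mug, 72 mm across, 75 mm high, in front of the bin; leave alone.
- jar_mid (a point): centre of a loose glass jar with a red cap, 72 mm across, 100 mm high, in front of the bin; leave alone.
Things that resemble listed ones, but are neither listed nor needed, are in the scene too. Leave any blue or purple look-alike of the part that bears scoop_grip alone.

How it is judged:
By the outcome, as a careful person would: the job done as asked, in the order asked, and still so for the second after the job is handed in, while the arm keeps its last pose, push and grip.
It also fails if it takes over 69 s, if anything falls off the work surface, if the arm or the gripper's body presses on something with over 40 N, if the wrist force passes 120 N, or if a joint passes its speed limit or range.

## Robot

A 6-joint arm with a two-finger parallel gripper is mounted at the origin on the work surface. World frame = base frame: x ahead of the robot, y to its left, z up, the work surface at z = 0. Lengths are in m, angles in rad, forces in N, time in s.
With the tool pointing down it reaches from about 0.2 to 0.875 m from the base axis. Payload 3.4 kg.
Tool frame: the origin (TCP) lies midway between the tips of the shut fingers; the grasp point (between the pads) lies 19 mm behind it; z points along the fingers, y is the direction in which the jaws open and shut (so a half turn about z gives the same grasp; the last joint's range is limited). The gripper opens to 94 mm and grips with 3 to 60 N. Pads are 16 mm wide; open, the fingers measure 119 mm over their backs; the gripper's body (75 mm by 177 mm) begins 78 mm behind the grasp point.
Start: joints at [1.092, 0.276, 1.505, -0, 1.361, -0.121], TCP at [0.201, 0.539, 0.205] pointing down, gripper open.
Joint ranges: [-2.89, 2.89], [-0.75, 2.08], [0.22, 2.7], [-1.18, 4.32], [0.11, 2.71], [-2.7, 2.7]. Speed limits (rad/s): [2.57, 2.57, 3.14, 3.14, 3.14, 3.14].

## Interface

Orientations are given as a rotation vector (axis times angle).
In Python, from plant import robot, cams gives the robot as it stands.
- The arm moves only by the tool jog_arm, never from a script. Its argument "targets" is a list of rows, each an object with "claw": the closure in counts, from 0 (fully open) to 255 (shut); "xyz": the shift along the world's x, y, z in mm, a list of three; "spin": the turn about the world's z in degrees. In form: [{"claw": claw, "xyz": [x, y, z], "spin": spin}, ...]. A call has 1 to 12 rows; each row shifts and turns the commanded pose from where the row before left it; what a row does not reach is not made up. A row lasts 1/8 s, in which the tool goes at most 62.5 mm and 10.7 degrees, less where a joint would pass 70% of its speed; a pose out of reach is approached as far as the arm can. A call with a gripper value outside its range is refused whole. The fingers move at their own pace and stop on an object; the grip force is fixed at half the most. Time passes only in rows, so rows that do not move let the fingers close. It gives the time, the measured TCP pose, the force and the opening at its end, in the units of the state.
- robot.observe(): the state, without advancing time (a new reading comes with each control period).
- cams.get_image(name): name is "scene" or "side" or "wrist"; returns the picture (400x640x3 uint8, red, green, blue); there is no depth.
- cams.camera_params(name): a dict with "fx", "fy", "cx", "cy" (pixels), "dist_coeffs" ([k1, k2, p1, p2, k3] as OpenCV has them; the pictures are not rectified), "world_to_cam" (4x4, takes a point from world to camera coordinates). Camera axes: x right, y down, z forward; pixel columns grow to the right and rows downward; lengths in m; the calibration is good to about 2 mm. A picture is of the moment at which its call begins: read the wrist's pose just before it. camera_params takes no time and is no camera call; for the wrist camera it gives the pose at the moment of the call.
- robot.hand_in(): hands the job in, once; it reports no verdict.
The state is a dict: "clock": time; "q": joint angles; "qvel": joint speeds; "joint_torque": joint torques, N m; "eef_pos": TCP position; "tcp_rot": TCP orientation; "contact_force": force on the tool from outside, world axes, zero at the start; "moment": the same for the moment, N m; "finger_gap": opening from 0.0 (shut) to 1.0 (fully open).
Only numpy, scipy, OpenCV 4.12 (cv2) and the standard library are available. Lean on these libraries where they do the work, as an engineer would, in place of code of your own. Each camera call takes 0.05 s, during which the arm holds its last target. There are 200 camera calls.

## Working session

There is one attempt and no reset: what is moved stays moved. The work goes in short steps, Python scripts to look and compute and a tool call to move; the robot and the scene stay as the last step left them, time stands still between calls to the robot, and variables do not carry over. Pictures are saved under pics/ and viewed, about 8 in all and at most 12, crops included, and the job is handed in when it is done.

Besides the shell and the picture viewer there is one more tool, called after ">>>" as name(argument=value, ...) on one line, values as JSON. jog_arm: Moves the arm, as the interface text tells. Its arguments: {"type":"object","properties":{"targets":{"type":"array"}},"required":["targets"]}

```bash
ls; mkdir -p pics
python3 - <<'E'
from plant import robot,cams
import cv2,numpy as np
for n in("scene","side"):
    cv2.imwrite(f"pics/{n}0.png",cams.get_image(n)[...,::-1])
    p=cams.camera_params(n);print(n,p['fx'],p['fy'],p['cx'],p['cy'],p['dist_coeffs']);print(np.round(p['world_to_cam'],4).tolist())
print(robot.observe())
E
```

```text
pics
scene 368.32240826865575 368.32240826865575 323.6941518619986 200.7199762178361 [0.02570652 0.         0.         0.         0.        ]
[[-0.5525, 0.8335, 0.0001, 0.2656], [0.5308, 0.352, -0.7709, -0.1488], [-0.6426, -0.4259, -0.6369, 1.5987], [0.0, 0.0, 0.0, 1.0]]
side 463.45322165563704 463.45322165563704 321.6341383696606 206.18114982234187 [-0.01494155  0.          0.          0.          0.        ]
[[0.9933, -0.1157, -0.0066, -0.5448], [-0.0878, -0.7147, -0.6939, 0.2144], [0.0756, 0.6898, -0.72, 1.4838], [0.0, 0.0, 0.0, 1.0]]
{'clock': 0.1, 'q': array([ 1.09199636e+00,  2.76511336e-01,  1.50598882e+00, -3.91941972e-06,
        1.36069841e+00, -1.21003143e-01]), 'qvel': array([ 0.00224334, -0.00251508, -0.00103094, -0.00048861, -0.00054096,
        0.00037974]), 'joint_torque': array([ 3.11007199e-03, -4.05457735e+01, -2.37779975e+01,  7.06671132e-02,
        2.99006165e-02, -6.20178571e-05]), 'eef_pos': array([0.20114585, 0.53813203, 0.20470994]), 'tcp_rot': array([-5.58947627e-01, -3.09098988e+00,  2.41139701e-03]), 'contact_force': array([-0.57981519,  0.33234181, -0.38180949]), 'moment': array([ 0.0370913 , -0.01470967, -0.04218696]), 'finger_gap': 0.9987282651504087}
```

View pics/scene0.png

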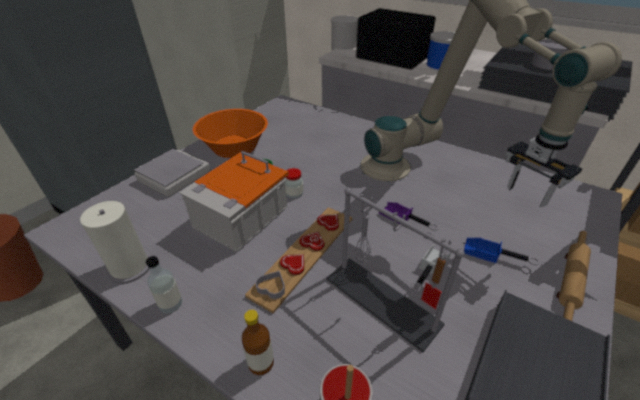

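View pics/side0.png

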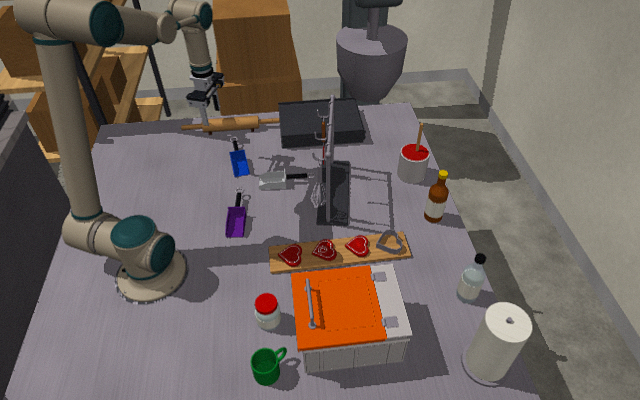

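The scene and side pictures show the aluminium scoop at side (285,178), with its black handle towards +x. The rack is at (328,150) with its hooks on the robot side, and the bin lid is at (340,305) with its handle at (310,303). The board is between them. I'll zoom in on both.

Run:
```python
import cv2,numpy as np
s=cv2.imread("pics/side0.png");c=cv2.imread("pics/scene0.png")
f=lambda im,x,y,w,h,k:cv2.resize(im[y:y+h,x:x+w],None,fx=k,fy=k,interpolation=cv2.INTER_CUBIC)
a=f(s,245,90,100,150,4);b=f(c,340,185,100,150,4)
cv2.imwrite("pics/crop1.png",np.hstack([a,b]))
a=f(s,285,255,133,120,3);b=f(c,180,150,133,120,3)
cv2.imwrite("pics/crop2.png",np.hstack([a,b]))
```

```text
(no output)
```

View pics/crop1.png

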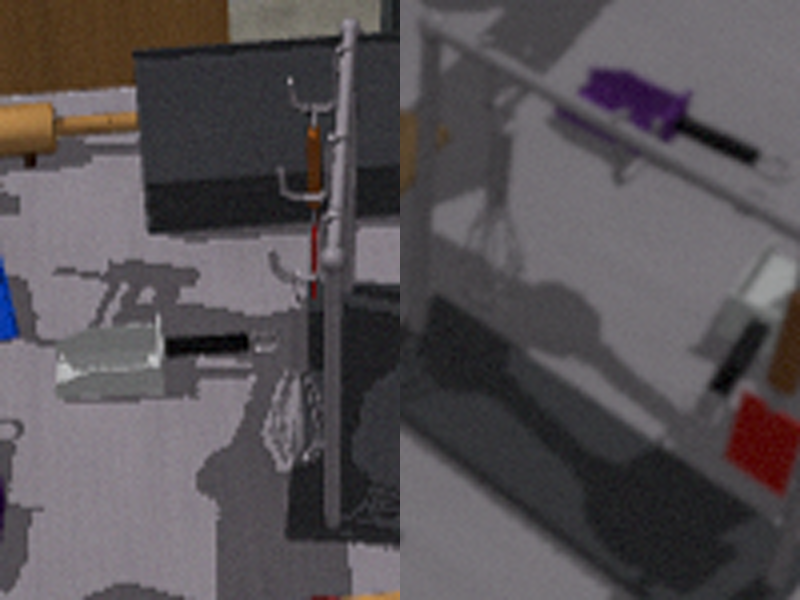

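View pics/crop2.png

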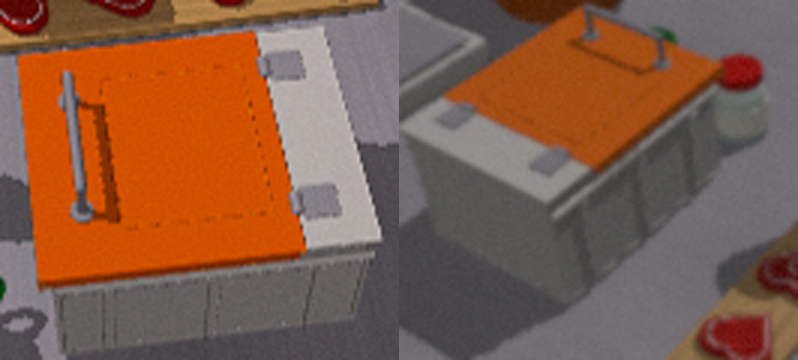

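Crops, in full-image pixels: the middle hook tip is at side (315.2,132.5). The scoop eye is at (311.5,175.5) and the handle middle at (296.5,176.5). The lid bar ends are at side (307.7,279.3) and (311.7,325.7), and at scene (243.3,152.7) and (266.7,163.3).

```bash
cat > h.py <<'E'
import cv2,numpy as np
from plant import robot,cams
def ray(n,uv,p=None):
    p=p or cams.camera_params(n);K=np.array([[p['fx'],0,p['cx']],[0,p['fy'],p['cy']],[0,0,1]])
    u=cv2.undistortPoints(np.array([[uv]],float),K,np.array(p['dist_coeffs']))[0,0]
    W=np.array(p['world_to_cam']);R=W[:3,:3];return -R.T@W[:3,3],R.T@np.array([u[0],u[1],1])
def atz(n,uv,z,p=None):
    o,d=ray(n,uv,p);return np.round((o+d*(z-o[2])/d[2])*1000,1)
def proj(n,X,p=None):
    p=p or cams.camera_params(n);K=np.array([[p['fx'],0,p['cx']],[0,p['fy'],p['cy']],[0,0,1]]);W=np.array(p['world_to_cam'])
    return np.round(cv2.projectPoints(np.array(X,float).reshape(-1,3),cv2.Rodrigues(W[:3,:3])[0],W[:3,3],K,np.array(p['dist_coeffs']))[0][:,0],1)
E
python3 - <<'E'
from h import *
S=lambda c,o,k:(c[0]/k+o[0],c[1]/k+o[1])
q=lambda x,y:S((x,y),(245,90),4); l=lambda x,y:S((x,y),(285,255),3); r=lambda x,y:S((x-400,y),(180,150),3)
for nm,uv,z in [('eye',q(266,342),.03),('grip',q(206,346),.03),('hs',q(165,347),.03),('he',q(248,344),.03),('hookN',q(272,256),.284),('hookM',q(281,170),.284),('hookF',q(291,80),.284),('rail far',q(349,22),.31),('rail near',q(333,255),.31),
 ('bar1',l(68,73),.206),('bar2',l(80,210),.206),('FL',l(18,57),.167),('FR',l(40,278),.167),('HL',l(257,32),.167),('HR',l(305,248),.167)]:
    print(nm,atz('side',uv,z))
for nm,uv,z in [('bar1',r(660,40),.206),('bar2',r(588,10),.206)]: print(nm,atz('scene',uv,z))
print(atz('side',(266,312),.05),atz('side',(266,365),.04), atz('side',(270,262),.016))
E
```

```text
eye [552.6 365.6  30. ]
grip [495.7 367.   30. ]
hs [457.1 370.3  30. ]
he [535.4 364.9  30. ]
hookN [544.8 185.4 284. ]
hookM [563.5 294.3 284. ]
hookF [585.8 421.2 284. ]
rail far [642.3 465.1 310. ]
rail near [588.2 149.6 310. ]
bar1 [ 486.4 -228.2  206. ]
bar2 [ 483.3 -362.4  206. ]
FL [ 444.1 -177.8  167. ]
FR [ 446.4 -397.5  167. ]
HL [ 666.8 -176.3  167. ]
HR [ 664.6 -397.1  167. ]
bar1 [ 490.4 -225.3  206. ]
bar2 [ 488.7 -336.4  206. ]
[ 363.2 -217.1   50. ] [ 357.1 -371.6   40. ] [379.6 -13.7  16. ]
```

>>> jog_arm(targets=[{"claw": 0,"xyz": [36,-21,0],"spin": 2.2},{"claw": 0,"xyz": [36,-21,0],"spin": 2.2},{"claw": 0,"xyz": [36,-21,0],"spin": 2.2},{"claw": 0,"xyz": [36,-21,0],"spin": 2.2},{"claw": 0,"xyz": [36,-21,0],"spin": 2.2},{"claw": 0,"xyz": [36,-21,0],"spin": 2.2},{"claw": 0,"xyz": [36,-21,0],"spin": 2.2},{"claw": 0,"xyz": [34,-22,0],"spin": 2.3},{"claw": 90,"xyz": [0,0,0],"spin": 0},{"claw": 90,"xyz": [0,0,0],"spin": 0}])

```text
clock: 1.35
eef_pos: [0.4867, 0.3697, 0.205]
tcp_rot: [-0.078, -3.139, -0.0]
contact_force: [-0.3, -0.4, -0.7]
finger_gap: 0.822
```

Run:
```python
from h import *
p=cams.camera_params('wrist');im=cams.get_image('wrist');print(robot.observe()['eef_pos'],robot.observe()['tcp_rot'])
cv2.imwrite('pics/w1.png',im[...,::-1]);np.save('w1.npy',p,allow_pickle=True)
print(proj('wrist',[[.487,.369,.03],[.553,.3656,.03],[.5635,.2943,.284]],p),np.round(p['world_to_cam'],3).tolist())
```

```text
[0.48633897 0.36999852 0.20517869] [-7.61937674e-02 -3.13934974e+00 -6.20768985e-05]
[[318.6 187.6]
 [318.5 239.1]
 [165.1 465.1]] [[0.049, 0.999, 0.002, -0.394], [0.969, -0.048, 0.244, -0.479], [0.243, -0.01, -0.97, 0.275], [0.0, 0.0, 0.0, 1.0]]
```

View pics/w1.png

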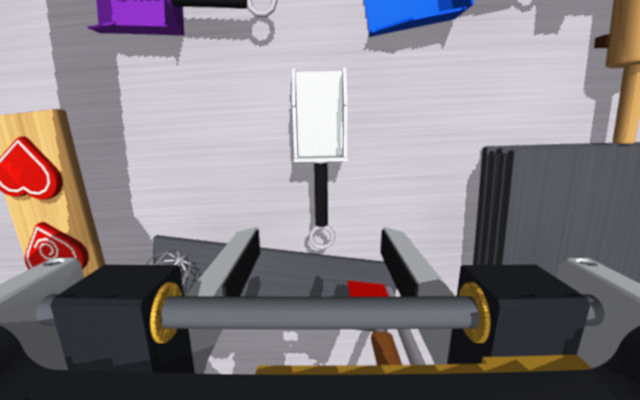

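The wrist picture shows the scoop with its eye at (321,238), handle from (321,164) to (321,224) and bowl back wall at row 160.

Run:
```python
from h import *
p=np.load('w1.npy',allow_pickle=True).item()
for uv,z in [((321,238),.03),((320.5,164),.03),((321,224),.03),((320,160),.046)]: print(uv,atz('wrist',uv,z,p))
```

```text
(321, 238) [551.6 368.8  30. ]
(320.5, 164) [458.7 372.7  30. ]
(321, 224) [533.2 369.7  30. ]
(320, 160) [452.2 372.3  46. ]
```

>>> jog_arm(targets=[{"claw": 100,"xyz": [0,1,-50],"spin": 0},{"claw": 100,"xyz": [0,0,-50],"spin": 0},{"claw": 100,"xyz": [0,0,-50],"spin": 0},{"claw": 100,"xyz": [0,0,-30],"spin": 0},{"claw": 100,"xyz": [0,0,-13],"spin": 0},{"claw": 180,"xyz": [0,0,0],"spin": 0},{"claw": 255,"xyz": [0,0,0],"spin": 0},{"claw": 255,"xyz": [0,0,0],"spin": 0},{"claw": 255,"xyz": [0,0,0],"spin": 0},{"claw": 255,"xyz": [0,0,0],"spin": 0},{"claw": 255,"xyz": [0,0,0],"spin": 0}])

```text
clock: 2.78
eef_pos: [0.4878, 0.3707, 0.013]
tcp_rot: [0.077, 3.14, 0.001]
contact_force: [-0.0, -0.3, 2.9]
finger_gap: 0.171
```

>>> jog_arm(targets=[{"claw": 255,"xyz": [0,0,15],"spin": 0},{"claw": 255,"xyz": [-5,0,30],"spin": 0},{"claw": 255,"xyz": [-8,0,40],"spin": 0},{"claw": 255,"xyz": [-8,0,45],"spin": 0},{"claw": 255,"xyz": [-8,-10,45],"spin": -1.8},{"claw": 255,"xyz": [0,-15,45],"spin": -1.8},{"claw": 255,"xyz": [0,-17,40],"spin": -1.8},{"claw": 255,"xyz": [0,-17,20],"spin": -1.9},{"claw": 255,"xyz": [0,0,0],"spin": 0},{"claw": 255,"xyz": [0,0,0],"spin": 0}])

```text
clock: 4.03
eef_pos: [0.4578, 0.3118, 0.2916]
tcp_rot: [-0.276, -3.128, 0.0]
contact_force: [-0.7, 0.3, -1.1]
finger_gap: 0.169
```

Run:
```python
from h import *
p=cams.camera_params('wrist');im=cams.get_image('wrist')[...,::-1]
o=robot.observe();print(o['eef_pos'],o['tcp_rot'],o['contact_force'],o['finger_gap'])
np.save('w2.npy',p,allow_pickle=True)
s=cams.get_image('side')[...,::-1];cv2.imwrite('pics/s2.png',s);cv2.imwrite('pics/w2.png',im)
e=o['eef_pos']+[.065,-.011,.017]
print(proj('wrist',[e,[.5635,.2943,.284]],p),proj('side',[e,[.5635,.2943,.284]]))
f=cv2.resize(s[90:190,260:360],None,fx=4,fy=4,interpolation=cv2.INTER_CUBIC)
cv2.imwrite('pics/c3.png',np.hstack([f,im[:,120:520]]))
```

```text
[0.45764723 0.31184247 0.2911216 ] [-2.75255810e-01 -3.12718576e+00  1.26777117e-03] [ 0.20612719  0.39472945 -1.05451896] 0.1642979869291209
[[319.9 346.3]
 [320.8 369.6]] [[302.4 126.2]
 [315.3 132.5]]
```

View pics/c3.png

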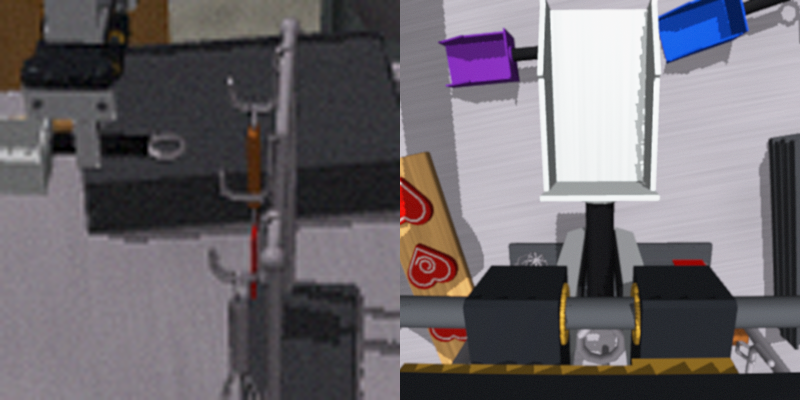

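The side crop shows the eye at (301.8,126.8), agreeing with its prediction, and the hook tip at (315.5,133). The rack's yaw is aligned in the wrist view. I'll bring the eye over the tip and check.

>>> jog_arm(targets=[{"claw": 255,"xyz": [14,-2,0],"spin": 0},{"claw": 255,"xyz": [14,-2,0],"spin": 0},{"claw": 255,"xyz": [14,-3,-5],"spin": 0},{"claw": 255,"xyz": [0,0,-5],"spin": 0},{"claw": 255,"xyz": [0,0,0],"spin": 0},{"claw": 255,"xyz": [0,0,0],"spin": 0}])

```text
clock: 4.88
eef_pos: [0.5, 0.3047, 0.2826]
tcp_rot: [-0.276, -3.129, -0.0]
contact_force: [-1.1, -0.0, -0.7]
finger_gap: 0.167
```

Run:
```python
from h import *
im=cams.get_image('scene')[...,::-1]
o=robot.observe();print(o['eef_pos'],o['contact_force'])
s=cams.get_image('side')[...,::-1]
e=o['eef_pos']+[.065,-.011,.017];t=[.564,.2935,.284]
a=proj('side',[e,t]);b=proj('scene',[e,t]);print(a,b)
f=lambda im,c:cv2.resize(im[int(c[1])-33:int(c[1])+33,int(c[0])-33:int(c[0])+33],None,fx=6,fy=6,interpolation=cv2.INTER_CUBIC)
cv2.imwrite('pics/c4.png',np.hstack([f(s,a[0]),f(im,b[0])]))
```

```text
[0.50003821 0.30472012 0.28274571] [-0.36811368 -0.13275468 -1.02680071]
[[315.7 128.7]
 [315.4 132.6]] [[403.2 210.1]
 [402.4 214.6]]
```

View pics/c4.png

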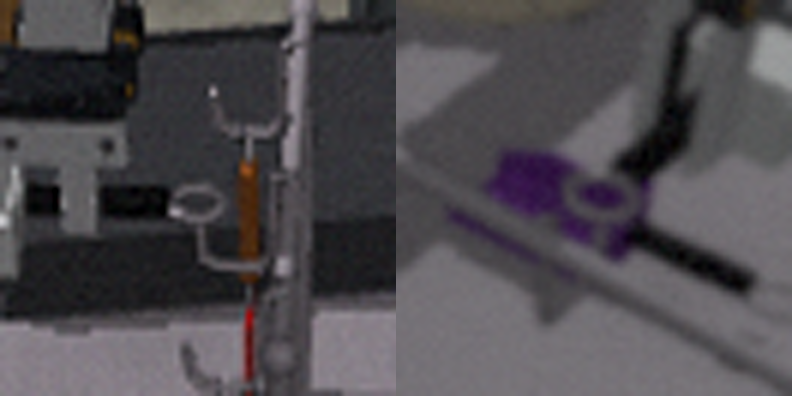

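The side crop shows the ring centre at (197,202) with the hook's tip straight under it at about (201,225). The scene view agrees, so I'll lower it over the tip.

>>> jog_arm(targets=[{"claw": 255,"xyz": [1,0,-10],"spin": 0},{"claw": 255,"xyz": [0,0,-10],"spin": 0},{"claw": 255,"xyz": [0,0,-10],"spin": 0},{"claw": 255,"xyz": [0,0,0],"spin": 0},{"claw": 255,"xyz": [0,0,0],"spin": 0}])

```text
clock: 5.6
eef_pos: [0.5015, 0.3047, 0.2525]
tcp_rot: [0.277, 3.129, 0.0]
contact_force: [0.4, 0.0, -2.0]
finger_gap: 0.168
```

Run:
```python
from h import *
im=cams.get_image('scene')[...,::-1]
o=robot.observe();print(o['eef_pos'],o['contact_force'])
s=cams.get_image('side')[...,::-1]
e=o['eef_pos']+[.065,-.011,.017]
a=proj('side',[e]);b=proj('scene',[e]);print(a,b)
f=lambda im,c:cv2.resize(im[int(c[1])-33:int(c[1])+33,int(c[0])-33:int(c[0])+33],None,fx=6,fy=6,interpolation=cv2.INTER_CUBIC)
cv2.imwrite('pics/c5.png',np.hstack([f(s,a[0]),f(im,b[0])]))
```

```text
[0.5016404  0.30470786 0.25278305] [-0.23089608 -0.11572378 -0.74340103]
[[316.3 136. ]] [[401.3 219.4]]
```

View pics/c5.png

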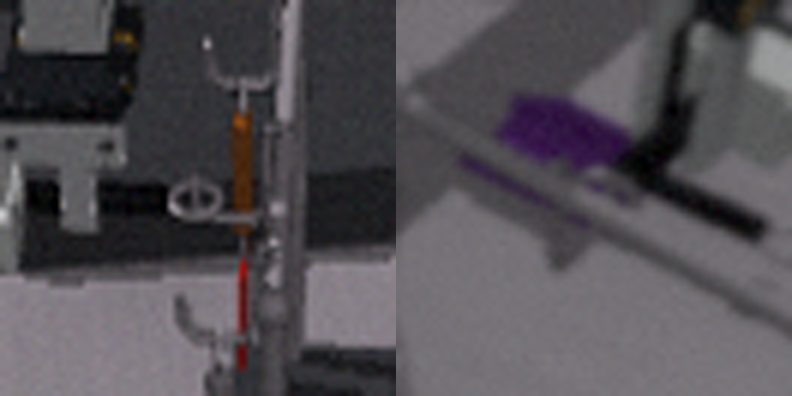

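The ring is over the hook, with the tip visible inside it at (197,198). I'll seat it, then swing the handle down about the eye while it is still gripped, so that little swing is left on release.

>>> jog_arm(targets=[{"claw": 255,"xyz": [3,0,-4],"spin": 0},{"claw": 255,"xyz": [0,0,-4],"spin": 0},{"claw": 255,"xyz": [1,0,-8],"spin": 0},{"claw": 255,"xyz": [1,0,-8],"spin": 0},{"claw": 255,"xyz": [2,-1,-8],"spin": 0},{"claw": 255,"xyz": [3,0,-8],"spin": 0},{"claw": 255,"xyz": [6,-1,-7],"spin": 0},{"claw": 255,"xyz": [6,-1,-6],"spin": 0},{"claw": 255,"xyz": [0,0,0],"spin": 0},{"claw": 255,"xyz": [0,0,0],"spin": 0}])

```text
clock: 6.95
eef_pos: [0.5237, 0.3012, 0.1991]
tcp_rot: [-0.277, -3.129, 0.001]
contact_force: [0.2, -0.7, -2.0]
finger_gap: 0.171
```

Run:
```python
from h import *
im=cams.get_image('scene')[...,::-1]
o=robot.observe();print(o['eef_pos'],o['contact_force'],o['moment'])
s=cams.get_image('side')[...,::-1]
f=lambda im,c:cv2.resize(im[int(c[1])-33:int(c[1])+33,int(c[0])-33:int(c[0])+33],None,fx=6,fy=6,interpolation=cv2.INTER_CUBIC)
cv2.imwrite('pics/c6.png',np.hstack([f(s,(308,142)),f(im,(403,215))]))
```

```text
[0.52349467 0.3012384  0.19921784] [-0.12389397  0.03712717 -1.25472154] [ 0.02932441 -0.06906828  0.02942072]
```

View pics/c6.png

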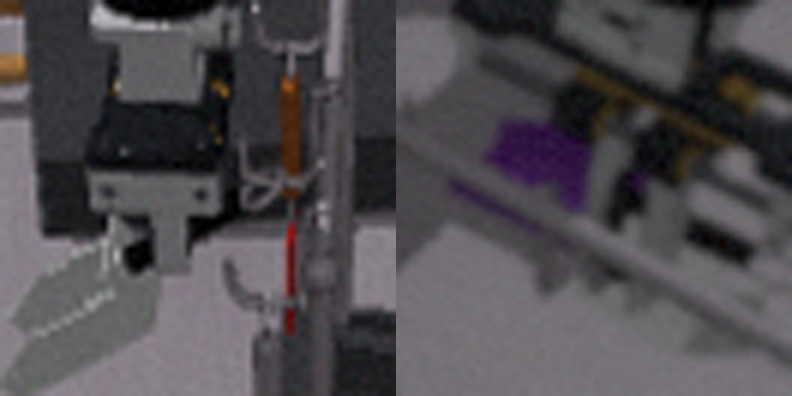

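The ring sits on the hook's wire with the handle tilted about 35° and almost no force. I'll release and back away.

>>> jog_arm(targets=[{"claw": 0,"xyz": [0,0,0],"spin": 0},{"claw": 0,"xyz": [0,0,0],"spin": 0},{"claw": 0,"xyz": [0,0,0],"spin": 0},{"claw": 0,"xyz": [0,0,0],"spin": 0},{"claw": 0,"xyz": [0,0,0],"spin": 0},{"claw": 0,"xyz": [-15,2,2],"spin": 0},{"claw": 0,"xyz": [-30,5,10],"spin": 0},{"claw": 0,"xyz": [-40,7,20],"spin": 0},{"claw": 0,"xyz": [-40,6,30],"spin": 0},{"claw": 0,"xyz": [-30,0,50],"spin": 0},{"claw": 0,"xyz": [0,0,50],"spin": 0},{"claw": 0,"xyz": [0,0,50],"spin": 0}])

```text
clock: 8.55
eef_pos: [0.3665, 0.3214, 0.4136]
tcp_rot: [0.275, 3.129, 0.001]
contact_force: [0.1, -0.5, -0.1]
finger_gap: 0.999
```

>>> jog_arm(targets=[{"claw": 0,"xyz": [10,-50,0],"spin": -6.6},{"claw": 0,"xyz": [10,-50,0],"spin": -6.6},{"claw": 0,"xyz": [10,-50,0],"spin": -6.6},{"claw": 0,"xyz": [10,-50,0],"spin": -6.6},{"claw": 0,"xyz": [10,-50,0],"spin": -6.7},{"claw": 0,"xyz": [10,-50,0],"spin": -6.7},{"claw": 0,"xyz": [10,-50,0],"spin": -6.7},{"claw": 0,"xyz": [10,-50,0],"spin": -6.7},{"claw": 0,"xyz": [10,-50,0],"spin": -6.7},{"claw": 0,"xyz": [10,-50,0],"spin": -6.7},{"claw": 0,"xyz": [10,-50,-20],"spin": -6.7},{"claw": 0,"xyz": [10,-58,-20],"spin": -6.7}])

```text
clock: 10.05
eef_pos: [0.4883, -0.2867, 0.3717]
tcp_rot: [2.226, 2.216, 0.002]
contact_force: [0.3, -0.0, -0.0]
finger_gap: 1.001
```

>>> jog_arm(targets=[{"claw": 100,"xyz": [0,0,-30],"spin": 0},{"claw": 100,"xyz": [0,0,0],"spin": 0},{"claw": 100,"xyz": [0,0,0],"spin": 0}])

```text
clock: 10.42
eef_pos: [0.4885, -0.2856, 0.343]
tcp_rot: [2.221, 2.219, 0.001]
contact_force: [0.1, 0.2, 1.2]
finger_gap: 0.715
```

Run:
```python
from h import *
p=cams.camera_params('wrist');w=cams.get_image('wrist')[...,::-1]
o=robot.observe();print(o['clock'],o['eef_pos'],o['tcp_rot'],o['q'],o['contact_force'])
np.save('w3.npy',p,allow_pickle=True)
s=cams.get_image('side')[...,::-1];cv2.imwrite('pics/s7.png',s)
print(proj('wrist',[[.487,-.232,.206],[.487,-.342,.206],[.487,-.287,.206]],p))
f=cv2.resize(s[95:225,250:350],(308,400),interpolation=cv2.INTER_CUBIC)
cv2.imwrite('pics/c7.png',np.hstack([cv2.resize(w,(490,306)),cv2.resize(f,(236,306))]))
```

```text
10.475 [ 0.48879219 -0.28571365  0.34344772] [2.22002357e+00 2.21865152e+00 9.95807487e-04] [-6.52014915e-01  2.17162743e-01  1.25332945e+00  2.33428851e-04
  1.66806734e+00 -6.51373669e-01] [-0.473077    1.00921931  0.53511407]
[[318.  144.2]
 [318.1 243.3]
 [318.  195.8]]
```

View pics/c7.png

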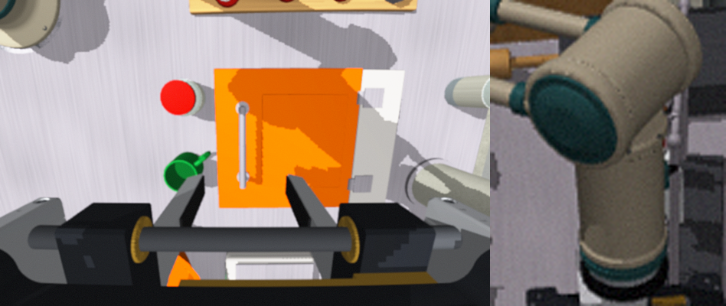

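The wrist view shows the bar from about (315,137) to (316,245) in full pixels, and the lid is squarely aligned. The arm hides the rack in the side view, so I'll check the scoop in the scene view.

Run:
```python
from h import *
p=np.load('w3.npy',allow_pickle=True).item()
w=640/490
for x,y,z in [(241,105,.206),(242,188,.206),(216,70,.167),(219,207,.167),(361,70,.167)]: print(atz('wrist',(x*w,y*w),z,p))
c=cams.get_image('scene')[...,::-1]
cv2.imwrite('pics/c8.png',cv2.resize(c[180:340,330:480],None,fx=3.5,fy=3.5,interpolation=cv2.INTER_CUBIC))
```

```text
[ 483.7 -224.8  206. ]
[ 484.7 -344.7  206. ]
[ 446.6 -175.6  167. ]
[ 445.  -395.4  167. ]
[ 660.9 -174.6  167. ]
```

View pics/c8.png

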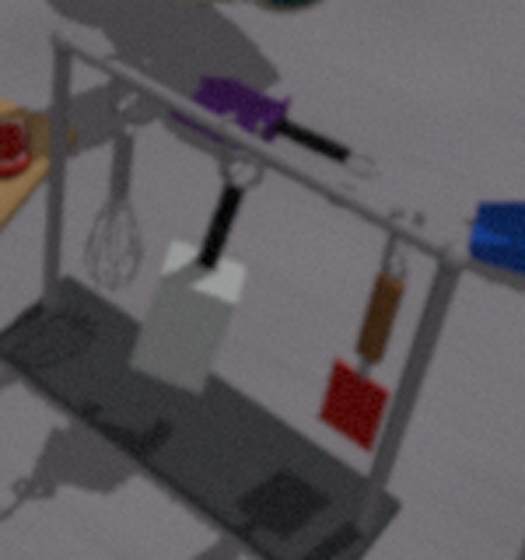

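The scoop hangs by its eye on the middle hook and swings only a little; the whisk and spatula are undisturbed. The bar centre is at about (486,-286,206), so I'll go down and grip.

>>> jog_arm(targets=[{"claw": 100,"xyz": [-3,-1,-45],"spin": 0},{"claw": 100,"xyz": [0,0,-45],"spin": 0},{"claw": 100,"xyz": [0,0,-40],"spin": 0},{"claw": 100,"xyz": [0,0,-26],"spin": 0},{"claw": 100,"xyz": [0,0,0],"spin": 0},{"claw": 170,"xyz": [0,0,0],"spin": 0},{"claw": 210,"xyz": [0,0,0],"spin": 0},{"claw": 255,"xyz": [0,0,0],"spin": 0},{"claw": 255,"xyz": [0,0,0],"spin": 0},{"claw": 255,"xyz": [0,0,0],"spin": 0},{"claw": 255,"xyz": [0,0,0],"spin": 0},{"claw": 255,"xyz": [0,0,0],"spin": 0}])

```text
clock: 12.08
eef_pos: [0.485, -0.2874, 0.1856]
tcp_rot: [-2.223, -2.219, 0.001]
contact_force: [-1.8, 0.0, 2.2]
finger_gap: 0.098
```

Run:
```python
from h import *
o=robot.observe();print(o['clock'],o['eef_pos'],o['contact_force'],o['moment'],o['finger_gap'])
c=cams.get_image('scene');np.save('sA.npy',c)
R=np.hypot(180,42);a=np.arctan2(42,180);t=np.radians(np.arange(0,51,5));P=np.c_[-R*np.cos(a+t),R*np.sin(a+t)]
print(np.round(np.diff(P,axis=0),1).tolist(),P[-1]-P[0])
```

```text
12.075 [ 0.4850136  -0.28743229  0.18563265] [-1.82792142  0.04529008  2.16996494] [-0.0579938   0.32099037  0.04646785] 0.09808932192232239
[[4.3, 15.5], [5.7, 15.1], [7.0, 14.5], [8.2, 13.9], [9.4, 13.1], [10.5, 12.2], [11.5, 11.3], [12.5, 10.2], [13.3, 9.1], [14.1, 7.9]] [ 96.47209687 122.88507937]
```

>>> jog_arm(targets=[{"claw": 255,"xyz": [0,0,0],"spin": 0},{"claw": 255,"xyz": [0,0,0],"spin": 0},{"claw": 255,"xyz": [0,0,0],"spin": 0},{"claw": 255,"xyz": [0,0,0],"spin": 0},{"claw": 255,"xyz": [0,0,0],"spin": 0},{"claw": 255,"xyz": [0,0,0],"spin": 0},{"claw": 255,"xyz": [0,0,0],"spin": 0},{"claw": 255,"xyz": [0,0,0],"spin": 0},{"claw": 255,"xyz": [0,0,0],"spin": 0},{"claw": 255,"xyz": [0,0,0],"spin": 0},{"claw": 255,"xyz": [0,0,0],"spin": 0},{"claw": 255,"xyz": [0,0,0],"spin": 0}])

```text
clock: 13.62
eef_pos: [0.4851, -0.2874, 0.1856]
tcp_rot: [-2.223, -2.219, 0.001]
contact_force: [-4.2, -0.2, 5.4]
finger_gap: 0.093
```

Run:
```python
from h import *
I=[cams.get_image('scene')[240:300,360:410].astype(int) for _ in range(8)]
for i in I[1:]: print(np.abs(i-I[0]).mean().round(2),(np.abs(i-I[0])>40).sum())
```

```text
5.68 58
7.21 171
6.04 72
2.71 0
6.88 162
12.55 525
17.2 884
```

The scoop is still swinging slightly, and there is time to wait.

>>> jog_arm(targets=[{"claw": 255,"xyz": [0,0,0],"spin": 0},{"claw": 255,"xyz": [0,0,0],"spin": 0},{"claw": 255,"xyz": [0,0,0],"spin": 0},{"claw": 255,"xyz": [0,0,0],"spin": 0},{"claw": 255,"xyz": [0,0,0],"spin": 0},{"claw": 255,"xyz": [0,0,0],"spin": 0},{"claw": 255,"xyz": [0,0,0],"spin": 0},{"claw": 255,"xyz": [0,0,0],"spin": 0},{"claw": 255,"xyz": [0,0,0],"spin": 0},{"claw": 255,"xyz": [0,0,0],"spin": 0},{"claw": 255,"xyz": [0,0,0],"spin": 0},{"claw": 255,"xyz": [0,0,0],"spin": 0}])

```text
clock: 15.52
eef_pos: [0.4851, -0.2875, 0.1856]
tcp_rot: [-2.223, -2.219, 0.001]
contact_force: [-5.2, 0.3, 5.6]
finger_gap: 0.096
```

>>> jog_arm(targets=[{"claw": 255,"xyz": [0,0,0],"spin": 0},{"claw": 255,"xyz": [0,0,0],"spin": 0},{"claw": 255,"xyz": [0,0,0],"spin": 0},{"claw": 255,"xyz": [0,0,0],"spin": 0},{"claw": 255,"xyz": [0,0,0],"spin": 0},{"claw": 255,"xyz": [0,0,0],"spin": 0},{"claw": 255,"xyz": [0,0,0],"spin": 0},{"claw": 255,"xyz": [0,0,0],"spin": 0},{"claw": 255,"xyz": [0,0,0],"spin": 0},{"claw": 255,"xyz": [0,0,0],"spin": 0},{"claw": 255,"xyz": [0,0,0],"spin": 0},{"claw": 255,"xyz": [0,0,0],"spin": 0}])

```text
clock: 17.02
eef_pos: [0.4851, -0.2874, 0.1856]
tcp_rot: [-2.223, -2.219, 0.001]
contact_force: [-5.2, -0.6, 6.0]
finger_gap: 0.096
```

>>> jog_arm(targets=[{"claw": 255,"xyz": [0,0,0],"spin": 0},{"claw": 255,"xyz": [0,0,0],"spin": 0},{"claw": 255,"xyz": [0,0,0],"spin": 0},{"claw": 255,"xyz": [0,0,0],"spin": 0},{"claw": 255,"xyz": [0,0,0],"spin": 0},{"claw": 255,"xyz": [0,0,0],"spin": 0},{"claw": 255,"xyz": [0,0,0],"spin": 0},{"claw": 255,"xyz": [0,0,0],"spin": 0},{"claw": 255,"xyz": [0,0,0],"spin": 0},{"claw": 255,"xyz": [0,0,0],"spin": 0},{"claw": 255,"xyz": [0,0,0],"spin": 0},{"claw": 255,"xyz": [0,0,0],"spin": 0}])

```text
clock: 18.52
eef_pos: [0.4851, -0.2874, 0.1856]
tcp_rot: [-2.223, -2.219, 0.001]
contact_force: [-4.3, -1.0, 4.9]
finger_gap: 0.098
```

Run:
```python
from h import *
I=[cams.get_image('scene')[240:300,360:410].astype(int) for _ in range(10)]
for i in I[1:]: print(np.abs(i-I[0]).mean().round(2),(np.abs(i-I[0])>40).sum())
```

```text
6.71 180
10.84 402
13.06 516
13.89 554
13.75 550
12.37 478
9.5 341
5.2 63
3.49 0
```

The scoop is hanging and swings by only a few pixels. I'll raise the lid along its arc at about 20°/s, starting and ending gently.

>>> jog_arm(targets=[{"claw": 255,"xyz": [1,0,4],"spin": 0},{"claw": 255,"xyz": [1,0,4],"spin": 0},{"claw": 255,"xyz": [2.3,0,7.5],"spin": 0},{"claw": 255,"xyz": [2.7,0,7.6],"spin": 0},{"claw": 255,"xyz": [3,0,7.5],"spin": 0},{"claw": 255,"xyz": [3.3,0,7.3],"spin": 0},{"claw": 255,"xyz": [3.7,0,7.2],"spin": 0},{"claw": 255,"xyz": [4,0,7],"spin": 0},{"claw": 255,"xyz": [4.2,0,6.9],"spin": 0},{"claw": 255,"xyz": [4.6,0,6.7],"spin": 0},{"claw": 255,"xyz": [4.8,0,6.4],"spin": 0},{"claw": 255,"xyz": [0,0,0],"spin": 0}])

```text
clock: 20.52
eef_pos: [0.5192, -0.2872, 0.259]
tcp_rot: [-2.223, -2.219, 0.002]
contact_force: [-7.3, -0.8, 0.5]
finger_gap: 0.098
```

>>> jog_arm(targets=[{"claw": 255,"xyz": [5.2,0,6.2],"spin": 0},{"claw": 255,"xyz": [5.2,0,6],"spin": 0},{"claw": 255,"xyz": [5.6,0,5.8],"spin": 0},{"claw": 255,"xyz": [5.8,0,5.5],"spin": 0},{"claw": 255,"xyz": [6.1,0,5.2],"spin": 0},{"claw": 255,"xyz": [6.4,0,5],"spin": 0},{"claw": 255,"xyz": [6.5,0,4.7],"spin": 0},{"claw": 255,"xyz": [6.7,0,4.4],"spin": 0},{"claw": 255,"xyz": [7,0,4],"spin": 0},{"claw": 255,"xyz": [3.5,0,2],"spin": 0},{"claw": 255,"xyz": [3.5,0,2],"spin": 0},{"claw": 255,"xyz": [0,0,0],"spin": 0}])

```text
clock: 22.02
eef_pos: [0.5813, -0.287, 0.312]
tcp_rot: [2.221, 2.218, 0.001]
contact_force: [-6.7, 0.4, 7.5]
finger_gap: 0.096
```

Run:
```python
from h import *
o=robot.observe();print(o['clock'],o['eef_pos'],o['contact_force'],o['finger_gap'])
d=(o['eef_pos']-[.4851,-.2874,.1856])*1000+[-180,0,42]
print('lid angle',np.degrees(np.arctan2(d[2],-d[0]))-13.13,np.hypot(d[0],d[2]))
s=cams.get_image('side')[...,::-1];c=cams.get_image('scene')[...,::-1]
# lid corners expected at 50deg (hinge 666,-286,164): front edge ends
P=[]
for th in(45,50,55):
    t=np.radians(th)
    for y in(-.173,-.399): P.append([.666-.222*np.cos(t)+.003*np.sin(t),y,.164+.222*np.sin(t)+.003*np.cos(t)])
print(proj('side',P).tolist(),proj('scene',P).tolist())
cv2.imwrite('pics/c9.png',np.vstack([cv2.resize(s[90:390,230:430],(400,600))]) if 0 else np.hstack([cv2.resize(s[100:390,230:430],(400,580)),cv2.resize(c[110:310,160:298],(400,580))]))
```

```text
22.025 [ 0.58125217 -0.28703205  0.31198376] [-6.671985    0.4281658   7.51954874] 0.09594052908897746
lid angle 50.39867913470622 188.10515246236307
[[314.0, 233.5], [324.8, 311.4], [319.7, 229.6], [331.4, 307.5], [325.8, 226.0], [338.6, 303.9]] [[271.5, 140.0], [219.1, 120.8], [268.1, 138.3], [215.2, 118.9], [264.3, 137.1], [210.9, 117.5]]
```

View pics/c9.png

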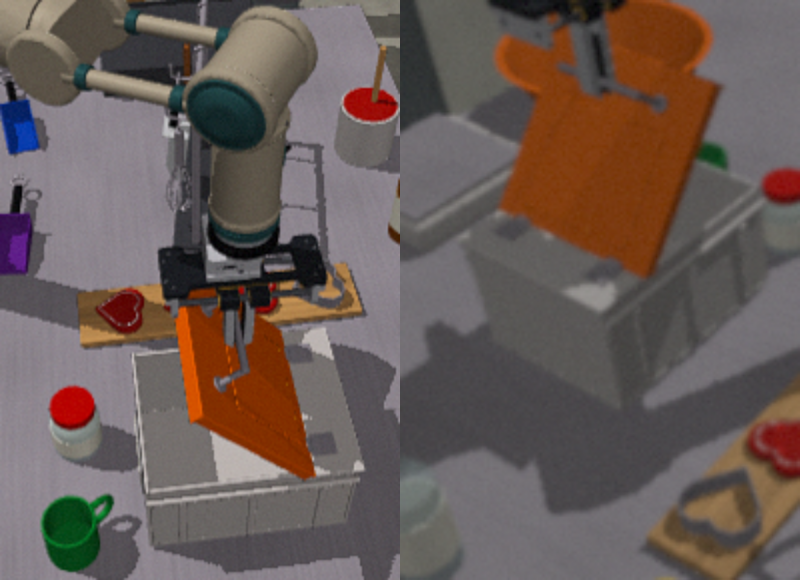

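The lid is gripped and standing open, and jar, mug, hearts and cutter are undisturbed. The lid's front corner is at side about (331,309) and scene about (270.3,140.3). I'll check the angle against the bias with the lid shut.

Run:
```python
from h import *
for th in(0,46,48,50,52):
    t=np.radians(th);X=[.666-.222*np.cos(t)+.003*np.sin(t),-.173,.164+.222*np.sin(t)+.003*np.cos(t)]
    Y=[X[0],-.399,X[2]];print(th,proj('scene',X),proj('side',[X,Y]))
# shut: seen corner scene (287.3,174), side FL (291,274), FR(298.3,348)
c=cams.get_image('scene')[...,::-1];s=cams.get_image('side')[...,::-1]
f=lambda im,u,v:cv2.resize(im[v-25:v+25,u-25:u+25],(400,400),interpolation=cv2.INTER_CUBIC)
cv2.imwrite('pics/c10.png',np.hstack([f(c,268,140),f(s,331,309)]))
```

```text
0 [[288.  171.2]] [[290.9 272.6]
 [297.4 348.4]]
46 [[270.9 139.6]] [[315.1 232.7]
 [326.1 310.6]]
48 [[269.5 138.9]] [[317.3 231.1]
 [328.7 309. ]]
50 [[268.1 138.3]] [[319.7 229.6]
 [331.4 307.5]]
52 [[266.6 137.7]] [[322.1 228.1]
 [334.2 306. ]]
```

Run:
```python
from h import *
from scipy.optimize import minimize_scalar
def corner(im,box,d):
    h=cv2.cvtColor(im,cv2.COLOR_BGR2HSV);m=(h[...,0]>3)&(h[...,0]<20)&(h[...,1]>170)&(h[...,2]>60)
    x,y,w,H=box;v,u=np.nonzero(m[y:y+H,x:x+w]);k=(u*d[0]+v*d[1]);i=k>=k.max()-.8;return u[i].mean()+x,v[i].mean()+y
c0=cv2.imread('pics/scene0.png');s0=cv2.imread('pics/side0.png')
c=cams.get_image('scene')[...,::-1];s=cams.get_image('side')[...,::-1]
print('shut scene',corner(c0,(190,150,110,70),(1,-.3)),'now',corner(c,(240,125,45,60),(1,-.6)))
print('shut side FR',corner(s0,(285,260,60,100),(-.5,1)),'now',corner(s,(310,240,60,80),(-1,.9)))
o=robot.observe();print(o['clock'],o['eef_pos'],o['contact_force'],o['finger_gap'],np.abs(o['qvel']).max())
I=[cams.get_image('scene')[240:300,360:410].astype(int) for _ in range(6)]
print([(np.abs(i-I[0])>40).sum() for i in I[1:]])
a=cv2.imread('pics/scene0.png').astype(int);D=np.abs(a-c).max(2)>60
for n,X in dict(hearts=(250,210,100,95),jar=(284,165,20,35),).items():
    x,y,w,h=X;print(n,D[y:y+h,x:x+w].mean().round(3))
```

```text
shut scene (np.float64(287.75), np.float64(171.5)) now (np.float64(266.0), np.float64(125.0))
shut side FR (np.float64(298.0), np.float64(351.0)) now (np.float64(325.0), np.float64(311.0))
22.325 [ 0.58113813 -0.28700751  0.31192841] [-6.62405452 -0.32437018  8.36051328] 0.09426230518918605 0.0019070047322165642
[np.int64(33), np.int64(291), np.int64(417), np.int64(484), np.int64(523)]
hearts 0.002
jar 0.009
```

Run:
```python
from h import *
def P(th,x,z,y):
    t=np.radians(th);return [.666+x*np.cos(t)+z*np.sin(t),y,.164-x*np.sin(t)+z*np.cos(t)]
for z in(-.013,-.019): print(z,[(t,proj('side',P(t,-.222,z,-.399)).tolist()) for t in(0,46,48,50,52)])
c=cams.get_image('scene')[...,::-1]
h=cv2.cvtColor(c,cv2.COLOR_BGR2HSV);m=(h[...,0]>3)&(h[...,0]<20)&(h[...,1]>170)&(h[...,2]>40)
for v in range(134,152,2):
    u=np.nonzero(m[v,200:285])[0];print(v,u.max()+200,end='; ')
```

```text
-0.013 [(0, [[297.7, 351.4]]), (46, [[320.9, 313.8]]), (48, [[323.3, 312.2]]), (50, [[325.8, 310.6]]), (52, [[328.4, 309.1]])]
-0.019 [(0, [[297.8, 352.6]]), (46, [[318.9, 315.0]]), (48, [[321.3, 313.4]]), (50, [[323.7, 311.8]]), (52, [[326.2, 310.2]])]
134 260; 136 261; 138 266; 140 269; 142 268; 144 267; 146 267; 148 266; 150 265;
```

Three estimates of the lid angle agree: kinematics 50.4°, side camera 50°, scene camera 48–49°. I'll hold on for a few seconds so the scoop can settle.

>>> jog_arm(targets=[{"claw": 255,"xyz": [0,0,0],"spin": 0},{"claw": 255,"xyz": [0,0,0],"spin": 0},{"claw": 255,"xyz": [0,0,0],"spin": 0},{"claw": 255,"xyz": [0,0,0],"spin": 0},{"claw": 255,"xyz": [0,0,0],"spin": 0},{"claw": 255,"xyz": [0,0,0],"spin": 0},{"claw": 255,"xyz": [0,0,0],"spin": 0},{"claw": 255,"xyz": [0,0,0],"spin": 0},{"claw": 255,"xyz": [0,0,0],"spin": 0},{"claw": 255,"xyz": [0,0,0],"spin": 0},{"claw": 255,"xyz": [0,0,0],"spin": 0},{"claw": 255,"xyz": [0,0,0],"spin": 0}])

```text
clock: 24.18
eef_pos: [0.5811, -0.287, 0.3119]
tcp_rot: [2.221, 2.218, 0.001]
contact_force: [-6.8, -0.4, 7.4]
finger_gap: 0.094
```

>>> jog_arm(targets=[{"claw": 255,"xyz": [0,0,0],"spin": 0},{"claw": 255,"xyz": [0,0,0],"spin": 0},{"claw": 255,"xyz": [0,0,0],"spin": 0},{"claw": 255,"xyz": [0,0,0],"spin": 0},{"claw": 255,"xyz": [0,0,0],"spin": 0},{"claw": 255,"xyz": [0,0,0],"spin": 0},{"claw": 255,"xyz": [0,0,0],"spin": 0},{"claw": 255,"xyz": [0,0,0],"spin": 0},{"claw": 255,"xyz": [0,0,0],"spin": 0},{"claw": 255,"xyz": [0,0,0],"spin": 0},{"claw": 255,"xyz": [0,0,0],"spin": 0},{"claw": 255,"xyz": [0,0,0],"spin": 0}])

```text
clock: 25.68
eef_pos: [0.5811, -0.287, 0.3119]
tcp_rot: [2.221, 2.218, 0.001]
contact_force: [-6.9, -0.3, 7.2]
finger_gap: 0.098
```

>>> jog_arm(targets=[{"claw": 255,"xyz": [0,0,0],"spin": 0},{"claw": 255,"xyz": [0,0,0],"spin": 0},{"claw": 255,"xyz": [0,0,0],"spin": 0},{"claw": 255,"xyz": [0,0,0],"spin": 0},{"claw": 255,"xyz": [0,0,0],"spin": 0},{"claw": 255,"xyz": [0,0,0],"spin": 0},{"claw": 255,"xyz": [0,0,0],"spin": 0},{"claw": 255,"xyz": [0,0,0],"spin": 0},{"claw": 255,"xyz": [0,0,0],"spin": 0},{"claw": 255,"xyz": [0,0,0],"spin": 0},{"claw": 255,"xyz": [0,0,0],"spin": 0},{"claw": 255,"xyz": [0,0,0],"spin": 0}])

```text
clock: 27.18
eef_pos: [0.5811, -0.287, 0.3119]
tcp_rot: [2.221, 2.218, 0.001]
contact_force: [-7.0, 0.4, 8.1]
finger_gap: 0.096
```

Run:
```python
from h import *
I=[cams.get_image('scene')[240:300,360:410].astype(int) for _ in range(14)]
print([int((np.abs(i-I[0])>40).sum()) for i in I[1:]])
# bowl centroid (bright, grey)
def cen(i):
    m=(i.max(2)-i.min(2)<18)&(i.min(2)>125);v,u=np.nonzero(m);return round(u.mean(),1),round(v.mean(),1),m.sum()
print([cen(i) for i in I][::2])
o=robot.observe();print(o['clock'],o['eef_pos'],o['contact_force'],o['finger_gap'])
```

```text
[0, 0, 0, 8, 44, 134, 181, 189, 191, 151, 74, 19, 0]
[(np.float64(36.9), np.float64(11.7), np.int64(210)), (np.float64(36.7), np.float64(11.9), np.int64(213)), (np.float64(36.1), np.float64(12.6), np.int64(210)), (np.float64(35.5), np.float64(13.1), np.int64(211)), (np.float64(35.3), np.float64(13.2), np.int64(207)), (np.float64(35.6), np.float64(13.1), np.int64(208)), (np.float64(36.0), np.float64(12.7), np.int64(212))]
27.875 [ 0.58112378 -0.28699199  0.31190554] [-6.45035043 -0.78830745  6.98083705] 0.09598439751017007
```

```bash
python3 -c "
from plant import robot
print(robot.hand_in())"
```

```text
the job is handed in; nothing more can be done
None
```

The scoop hangs by its eye on the free middle hook, and the gripper is holding the bin lid open at about 50°. I handed the job in at about 28 s of the 69 s allowed.

- **Scoop:** I swung it down on the hook before letting go, so it started with little swing. At hand-in it was still swaying by about 2 pixels in the scene picture (a few millimetres) and dying down.
- **Lid:** I raised it only after the scoop was hanging and my hand was off it, at about 20°/s along its arc. The angle came out at 50.4° from the arm's position, about 50° from the side camera and 48–49° from the scene camera, so they differ by up to about 2°.
- **Forces:** The highest force I read was about 11 N, while holding the lid. The arm's arc was about 3 mm wider in radius than the lid's nominal one. The grip reading stayed at about 9 mm on the 10 mm bar.
- **Other things:** The hearts and jar showed almost no change from the first picture. The mug, the cutter, and the whisk and spatula looked undisturbed. My last close-up of the lid corner could not be viewed because the picture limit was reached, so I checked that corner from pixel values instead.

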